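# Send a carton down the roller lane and lock it at the stop

## Task

Push the flat brown carton that lies on the lane's infeed deck squarely between the flared guides onto the sloped rollers and let it roll down by itself until it rests at the spring catch. Then press it from behind, gently enough not to crush it, over the catch and against the springy end stop until the catch snaps up behind it, and let go so that it stays locked there. Do not tip the carton or disturb the other things around.

Things in the scene. Friction and masses are not known exactly. Their poses are not given: they have to be found in the camera images.
- lane: Fixed gravity roller lane with green side rails, on the table; origin on the table under its middle. y points uphill along the lane, x across, z up; turned only about z. Lane-frame sizes below. Rollers from y = 30 to the stop at y = -366 mm; their top plane starts at z = 104 mm and falls to -y at 0.09 rad. Rails: inner faces at x = +-58 mm, 20 mm above the rollers.
- deck_edge (a point): Middle of the downhill edge of the level aluminium infeed deck (lane x 0, y 30, z 105 mm). Deck: 320 mm across (x), from y = 30 to 310 mm, top at z = 105 mm, open edges. At its downhill edge two guides 22 mm high flare from x = +-60 mm at y = 32 mm to x = +-85 mm at y = 71 mm.
- carton: Closed flat brown carton, tape strip and white label on top: 100 (its x) by 130 (its y, goes along the lane) by 65 mm high, 0.5 to 0.95 kg; origin at the centre of its underside. Too wide to grip. Starts on the deck up to 40 mm off the middle line, turned up to 0.3 rad. Slides on the deck with a few newtons; rolls away by itself once half of it is past the deck edge. Pushes over 30 N crush it.
- seat (a point): Where the carton's origin lies when locked at the stop: on the roller plane and the lane's middle line, 65 mm downhill of the catch's nose (lane frame x 0, y -304, z 74 mm).
- catch_tip (a point): Top edge of the catch's nose when up, 9 mm above the roller plane, on the lane's middle line. The locked carton's rear face bears on the downhill side of this nose. Fixed to the lane; does not move with the catch.
- catch (a joint): Spring catch, a dark steel flap 32 mm wide between two rollers, hinged at its uphill end, rising downhill to the nose. Angle in rad: 0 = up, about 0.23 = pressed flush under a carton. A carton rolling down stops with its front edge on the flap; a few newtons push it over, with a light drag until its rear face has passed the nose, when the flap snaps up.
- bumper (a joint): Springy end stop, a black plate across the lane's lower end. Travel in m: 0 = out, 0.009 = hard against its bracket. 1.2 N per mm, about 11 N right in. The carton must press it in by over 3 mm (4 N plus the catch's drag) before the catch can snap up behind the carton; then it keeps the carton pressed back on the nose.
- tape_roll: Bystander: clear tape roll, 56 mm across, 24 mm high, lying on the deck's uphill corner on the lane's -x side; origin under its centre.
- small_carton: Bystander: small brown carton 70 x 90 x 60 mm on the table beyond the lane; origin under its centre.
- cleaner: Bystander: white can with a red cap, 52 mm across, 110 mm high, beyond the lane; origin under its centre.
- tape_gun: Bystander: red tape dispenser with a beige handle, about 210 mm long, 82 mm high, near the robot's left; origin on the table under its middle.
- scanner: Bystander: black hand scanner lying down, 160 mm long, 38 mm high, near the robot's right; origin on the table near its middle.
- marker: Bystander: black marker pen, 120 mm long, 14 mm thick, lying beyond the lane; origin under its middle.
- label_roll: Bystander: white roll of labels, 70 mm across, 40 mm high, on the table on the robot's side of the lane; origin under its centre.

How it is judged:
By the outcome, as a careful person would: the job done as asked, in the order asked, and still so for the second after the job is handed in, with the robot touching nothing.
It also fails if it takes over 72 s, if anything falls off the work surface, if the arm or the gripper's body presses on something with over 40 N, if the wrist force passes 120 N, or if a joint passes its speed limit or range.

## Robot

A 6-joint arm with a two-finger parallel gripper is mounted at the origin on the work surface. World frame = base frame: x ahead of the robot, y to its left, z up, the work surface at z = 0. Lengths are in m, angles in degrees, forces in N, time in s.
With the tool pointing down it reaches from about 0.325 to 0.85 m from the base axis. Payload 15.5 kg.
Tool frame: the origin (TCP) lies midway between the tips of the shut fingers; the grasp point (between the pads) lies 19 mm behind it; z points along the fingers, y is the line along which they close (so a half turn about z gives the same grasp; the last joint's range is limited). The gripper opens to 91 mm and grips with 3 to 60 N. Pads are 32 mm wide; open, the fingers measure 118 mm over their backs; the gripper's body (76 mm by 178 mm) begins 60 mm behind the grasp point.
Start: joints at [-69.299, 28.281, 77.091, -0, 74.628, -5.472], TCP at [0.276, -0.561, 0.214] pointing down, gripper open.
Joint ranges: [-166.48, 166.48], [-47.26, 123.95], [12.59, 153.08], [-70.14, 250.14], [6.76, 159.57], [-176.63, 176.63]. Speed limits (degrees/s): [108.29, 108.29, 147.25, 172.46, 172.46, 172.46].

## Interface

Orientations are given as a 3x3 rotation matrix whose columns are the frame's x, y, z axes.
In Python, from bench import ctrl gives the robot as it stands. The module is installed in compiled form; this text tells all that it offers. Calls block until the motion is done:
- ctrl.goto(position, orientation): joint-space move of the TCP to a pose.
- ctrl.move_l(position, vel=0.15, ori=None, contact_N=None): straight line of the TCP; ori=None keeps the orientation; vel is the mean speed in m/s. With contact_N (N) it stops when the force on the tool has changed by that much, and returns True; else False.
- ctrl.movej(angles): joint-space move.
- ctrl.command_gripper(opening): opening from 0.0 (shut) to 1.0 (fully open); the grip force is fixed at half the most; returns when the fingers have stopped.
- ctrl.sleep(seconds).
- ctrl.ik(position, orientation): joint angles nearest the present ones, or None.
- ctrl.read_camera(name): name is "scene" or "top"; returns the picture (420x560x3 uint8, blue, green, red); there is no depth.
- ctrl.camera_params(name): a dict with "fx", "fy", "cx", "cy" (pixels), "pose" (4x4, takes a point from camera to world coordinates). Camera axes: x right, y up, looking along -z (the intrinsics and any distortion apply to the point x, -y, -z); pixel columns grow to the right and rows downward; lengths in m; the calibration is good to about 2 mm. A picture is of the moment at which its call begins. camera_params takes no time and is no camera call.
A pose or a line that the arm cannot do raises ctrl.MotionError and nothing moves.
- ctrl.sign_off(): hands the job in; it is judged then, once.
Readings, each from a call of its own:
- ctrl.current_t(): time.
- ctrl.current_q(): joint angles.
- ctrl.current_dq(): joint speeds.
- ctrl.current_effort(): joint torques, N m.
- ctrl.current_tool_pos(): TCP position.
- ctrl.current_eef_rot(): TCP orientation.
- ctrl.current_contact_force(): force on the tool from outside, world axes, zero at the start.
- ctrl.current_wrist_torque(): the same for the moment, N m.
- ctrl.current_grip_width(): opening from 0.0 (shut) to 1.0 (fully open).
- ctrl.current_grasp_force(): force on a finger pad.
Only numpy, scipy, OpenCV 4.12 (cv2) and the standard library are available. Lean on these libraries where they do the work, as an engineer would, in place of code of your own. Each camera call takes 0.05 s, during which the arm holds its last target. There are 200 camera calls.

## Working session

There is one attempt and no reset: what is moved stays moved. The work goes in short steps, each a Python script; the robot and the scene stay as the last script left them, time stands still between calls to the robot, and variables do not carry over. Pictures are saved under pics/ and viewed, at most 10 in all, crops included, and the job is handed in when it is done.

```bash
mkdir -p pics
python3 - <<'E'
from bench import ctrl
import cv2
for n in("scene","top"):
    im=ctrl.read_camera(n); cv2.imwrite(f"pics/{n}0.png",cv2.resize(im,(784,588),interpolation=cv2.INTER_CUBIC)); cv2.imwrite(f"{n}0_raw.png",im)
    print(n,ctrl.camera_params(n))
print(ctrl.current_t(),ctrl.current_eef_rot())
E
```

```text
scene {'fx': 455.71705759891705, 'fy': 455.71705759891705, 'cx': 278.88561943732674, 'cy': 208.99322795605184, 'pose': array([[ 0.15895432, -0.6069685 ,  0.7786673 ,  1.51109302],
       [ 0.98709293,  0.11329785, -0.11318629, -0.16899317],
       [-0.01952082,  0.78660844,  0.6171435 ,  0.87855058],
       [ 0.        ,  0.        ,  0.        ,  1.        ]])}
top {'fx': 506.0514748059435, 'fy': 506.0514748059435, 'cx': 277.48412205327764, 'cy': 204.57713707641327, 'pose': array([[-0.01424634,  0.99211373, -0.12452869,  0.28969809],
       [-0.99983345, -0.01555527, -0.00954501, -0.06090353],
       [-0.01140681,  0.12437197,  0.9921701 ,  1.8067498 ],
       [ 0.        ,  0.        ,  0.        ,  1.        ]])}
0.1 [[ 8.97481306e-01  4.41052324e-01 -3.89699670e-04]
 [ 4.41052483e-01 -8.97480706e-01  1.04397902e-03]
 [ 1.10701440e-04 -1.10882966e-03 -9.99999379e-01]]
```

View pics/scene0.png

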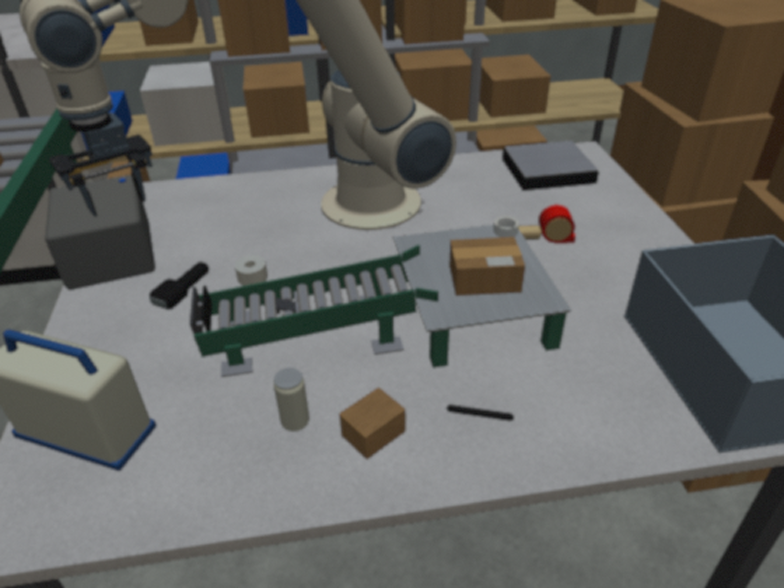

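View pics/top0.png

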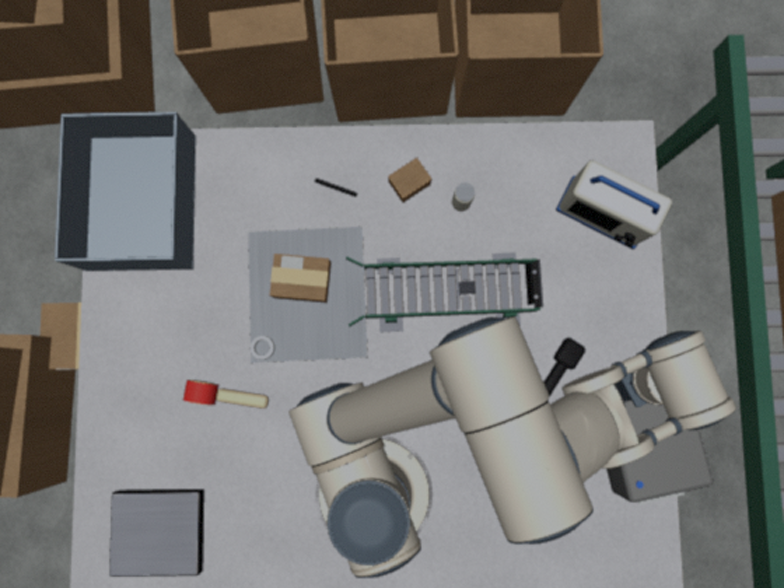

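The scene view shows the carton on the deck (about 487,265 enlarged). The top view shows the carton at (300,278), the deck from 249 to 367 across, and the lane running right to the bumper at (535,284). I'll enlarge both for accurate corner positions.

Run:
```python
import cv2
a=cv2.imread("top0_raw.png")[150:270,170:400]; cv2.imwrite("pics/top_c.png",cv2.resize(a,None,fx=3.4,fy=3.4,interpolation=cv2.INTER_CUBIC))
a=cv2.imread("scene0_raw.png")[150:270,130:410]; cv2.imwrite("pics/scene_c.png",cv2.resize(a,None,fx=2.8,fy=2.8,interpolation=cv2.INTER_CUBIC))
```

```text
(no output)
```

View pics/top_c.png

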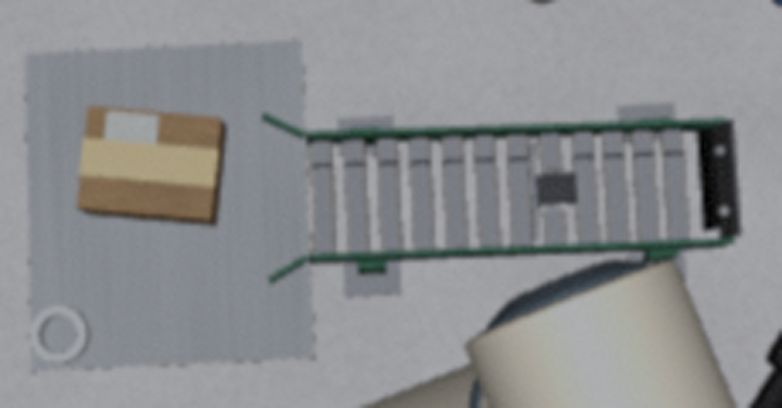

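View pics/scene_c.png

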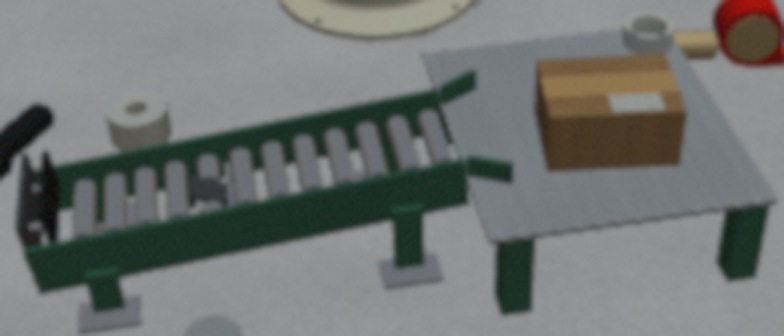

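```bash
cat > h.py <<'E'
import numpy as np
from scipy.optimize import least_squares
from bench import ctrl
P={n:ctrl.camera_params(n) for n in("scene","top")}
def proj(n,p):
    c=P[n]; q=(np.atleast_2d(p)-c["pose"][:3,3])@c["pose"][:3,:3]
    return np.c_[c["cx"]+c["fx"]*q[:,0]/-q[:,2], c["cy"]+c["fy"]*q[:,1]/q[:,2]]
def uncrop(n,uv):
    s,o=(3.4,(170,150)) if n=="top" else (2.8,(130,150))
    return (np.asarray(uv,float)+.5)/s-.5+o
def tri(a,b):
    return least_squares(lambda p:np.r_[(proj("top",p)-a).ravel(),(proj("scene",p)-b).ravel()],[.5,.1,.1])
def pose2(v,p):
    c,s=np.cos(v[2]),np.sin(v[2]); p=np.asarray(p,float)
    return p@np.array([[c,s,0],[-s,c,0],[0,0,1]])+[v[0],v[1],0]
def fit(obs):  # obs: list (cam, uv, model xyz)
    f=lambda v:np.concatenate([(proj(n,pose2(v,m))-uv).ravel() for n,uv,m in obs])
    r=least_squares(f,[.5,.1,0],loss="soft_l1"); return r.x,f(r.x).reshape(-1,2)
E
cat > m.py <<'E'
from h import *
np.set_printoptions(precision=4,suppress=True)
T=lambda *uv:uncrop("top",uv); S=lambda *uv:uncrop("scene",uv)
z=.105
deck=[("top",T(26,54),(.16,.31,z)),("top",T(301,41),(.16,.03,z)),("top",T(314,358),(-.16,.03,z)),("top",T(33,372),(-.16,.31,z)),
("scene",S(421,54),(-.16,.03,z)),("scene",S(491,242),(.16,.03,z)),("scene",S(774,203),(.16,.31,z))]
L,r=fit(deck); print("lane",L); print(r)
for a,b in((T(301,41),S(491,242)),(T(314,358),S(421,54)),(T(26,54),S(774,203))): print("deck tri",tri(a,b).x)
ct=[T(89,106),T(223,121),T(215,220),T(79,211)]; cs=[S(684,110),S(545,120),S(537,62),S(667,56)]
cm=[(.05,.065,.17),(.05,-.065,.17),(-.05,-.065,.17),(-.05,.065,.17)]
for a,b in zip(ct,cs): print("carton tri",tri(a,b).x)
C,r=fit([("top",a,m) for a,m in zip(ct,cm)]+[("scene",a,m) for a,m in zip(cs,cm)]+[("scene",S(548,168),(.05,-.065,.105)),("scene",S(681,162),(.05,.065,.105))])
print("carton",C);print(r)
c,s=np.cos(L[2]),np.sin(L[2]); d=C[:2]-L[:2]; print("carton in lane",[c*d[0]+s*d[1],-s*d[0]+c*d[1],C[2]-L[2]])
for p in((0,-.239,.0886),(0,-.366,.09),(.058,-.36,.09),(.085,.071,.127),(-.085,.071,.127)):
    print(p,(proj("top",pose2(L,p))[0]+.5-[170,150])*3.4,(proj("scene",pose2(L,p))[0]+.5-[130,150])*2.8)
E
python3 m.py
```

```text
lane [ 0.4956 -0.0165  0.0332]
[[-0.399  -0.4501]
 [ 0.2197 -0.6231]
 [ 0.4806 -0.1833]
 [-0.2956 -0.2939]
 [-0.2016 -0.4672]
 [-1.0217 -0.7949]
 [ 1.0457 -1.8481]]
deck tri [0.6535 0.021  0.1009]
deck tri [0.3341 0.0093 0.1028]
deck tri [0.6447 0.2976 0.0985]
carton tri [0.5781 0.2224 0.1697]
carton tri [0.562  0.0923 0.1642]
carton tri [0.4664 0.1042 0.166 ]
carton tri [0.4777 0.2359 0.164 ]
carton [ 0.5218  0.1638 -0.1047]
[[-0.3606 -0.088 ]
 [-0.443  -1.0438]
 [-1.184   0.0459]
 [-0.8006 -0.8423]
 [ 0.2381 -0.0644]
 [ 1.0782 -1.2813]
 [-0.8663 -1.3486]
 [-1.4593 -1.351 ]
 [-1.0282  0.8771]
 [-1.2907  0.6785]]
carton in lane [np.float64(0.03210460541959678), np.float64(0.17933687519629787), np.float64(-0.13795685910605693)]
(0, -0.239, 0.0886) [577.0899 185.7426] [185.7386 186.4373]
(0, -0.366, 0.09) [703.6738 179.4318] [ 54.3941 202.9842]
(0.058, -0.36, 0.09) [693.5895 122.7394] [ 59.1076 240.6627]
(0.085, 0.071, 0.127) [263.0502 111.0057] [512.4212 165.8748]
(-0.085, 0.071, 0.127) [269.9873 282.3411] [472.369   68.8914]
```

The measured points fit: deck and carton heights come out near 0.10 and 0.166 m, and the predicted catch, bumper and guide pixels match the image. In the lane frame the carton is at x +32 mm, y 179 mm, turned -0.138 rad. I'll square and centre it by pushing its +x side with both open fingers.

```bash
cat > r.py <<'E'
from h import *
L=np.array([.4956,-.0165,.0332]); c,s=np.cos(L[2]),np.sin(L[2])
ex,ey,ez=np.array([c,s,0]),np.array([-s,c,0]),np.array([0,0,1.])
W=lambda x,y,z:pose2(L,[x,y,z])
inl=lambda p:np.array([(p-[L[0],L[1],0])@a for a in(ex,ey,ez)])
def ori(yax): return np.c_[np.cross(yax,-ez),yax,-ez]
def best(p,yax):
    q0=np.array(ctrl.current_q()); o=[]
    for sg in(1,-1):
        q=ctrl.ik(p,ori(sg*yax))
        if q is not None: o.append((np.abs(np.array(q)-q0).max(),sg,q))
    print([(round(a),b,np.round(q)) for a,b,q in o]); return ori(min(o,key=lambda t:t[0])[1]*yax)
def st(m): print(m,"t",round(ctrl.current_t(),2),"lane",np.round(inl(np.array(ctrl.current_tool_pos()))*1e3,1),"F",np.round(ctrl.current_contact_force(),1))
E
cat > s1.py <<'E'
from r import *
p=np.array(ctrl.current_tool_pos()); ctrl.move_l(p+[0,0,.1],vel=.25); st("up")
R=best(W(.15,.179,.25),ey)
ctrl.goto(W(.15,.179,.26),R); st("hover")
ctrl.move_l(W(.15,.179,.130),vel=.15); st("down")
h=ctrl.move_l(W(.085,.179,.130),vel=.04,contact_N=1.5); st(f"contact {h}")
E
python3 s1.py
```

```text
up t 0.65 lane [-238.  -536.4  313.7] F [ 0.3 -0.4 -1.6]
[(79, 1, array([  9.,  30.,  69.,  -0.,  82., -82.])), (103, -1, array([ 9., 30., 69., -0., 82., 98.]))]
hover t 3.52 lane [150.2 178.2 260.1] F [-0.2 -0.8 -0.3]
down t 4.53 lane [150.6 179.  130.9] F [-0.7  0.2  1.2]
contact True t 5.55 lane [108.4 179.1 129.8] F [-0.8 -0.7 -0. ]
```

Run:
```python
from r import *
import cv2
for x in(.1,.09,.08,.07):
    h=ctrl.move_l(W(x,.179,.130),vel=.035,contact_N=15); st(h)
im=ctrl.read_camera("top"); im2=ctrl.read_camera("scene")
a=cv2.resize(im[150:270,170:400],None,fx=3.4,fy=3.4,interpolation=cv2.INTER_CUBIC)[:298]
b=cv2.resize(im2[150:270,130:410],None,fx=2.8,fy=2.8,interpolation=cv2.INTER_CUBIC)[:298]
cv2.imwrite("pics/p1.png",np.vstack([a,np.pad(b,((0,0),(0,max(0,a.shape[1]-b.shape[1])),(0,0)))[:,:a.shape[1]]]))
```

```text
False t 5.96 lane [ 99.5 178.9 129.9] F [ 0.2 -0.1 -0.4]
False t 6.39 lane [ 89.5 178.9 129.9] F [ 0.6  0.5 -0.2]
False t 6.83 lane [ 79.5 178.9 130. ] F [-0.7 -0.  -0.2]
False t 7.26 lane [ 69.6 179.  130. ] F [ 0.1  0.3 -0.1]
```

View pics/p1.png

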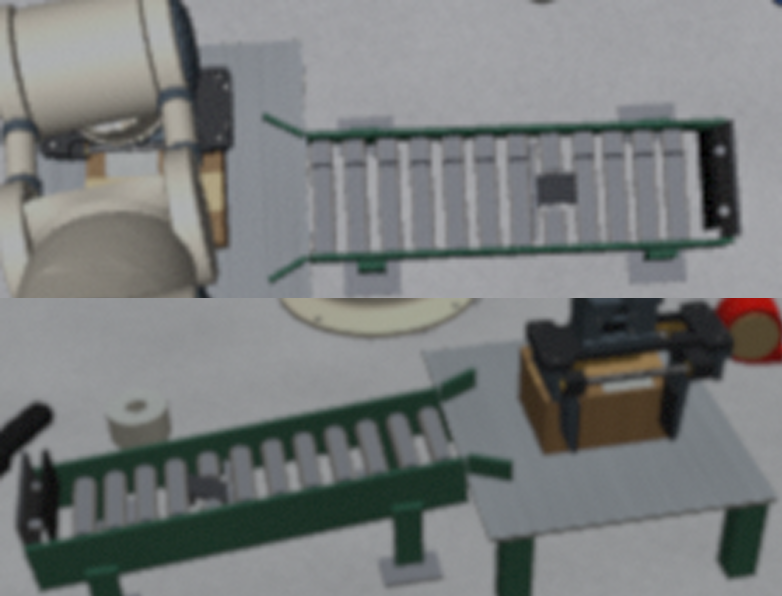

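The fingers bear on the carton's far face and it has moved towards the robot. Next I back off, hover behind it and re-measure.

```bash
cat > look.py <<'E'
from r import *
import cv2,sys
def look(name):
    im=ctrl.read_camera("top"); im2=ctrl.read_camera("scene")
    a=cv2.resize(im[150:270,170:400],None,fx=3.4,fy=3.4,interpolation=cv2.INTER_CUBIC)[:298]
    b=cv2.resize(im2[150:270,130:410],None,fx=2.8,fy=2.8,interpolation=cv2.INTER_CUBIC)[:298,:782]
    cv2.imwrite(f"pics/{name}.png",np.vstack([a,b]))
E
python3 - <<'E'
from look import *
ctrl.move_l(W(.10,.179,.130),vel=.1); ctrl.move_l(W(.11,.179,.27),vel=.25); st("up")
R=best(W(0,.31,.27),ex); ctrl.goto(W(0,.31,.27),R); st("rear"); ctrl.command_gripper(.55); st("grip")
look("p2")
E
```

```text
up t 8.52 lane [109.2 179.  269.6] F [ 0.2  0.7 -0.3]
[(105, 1, array([25., 21., 81., -0., 78., 23.])), (75, -1, array([  25.,   21.,   81.,   -0.,   78., -157.]))]
rear t 9.75 lane [  0.  309.7 269.5] F [-0.4  0.1 -0.2]
grip t 10.53 lane [ -0. 310. 270.] F [ 0.2  0.4 -0.2]
```

View pics/p2.png

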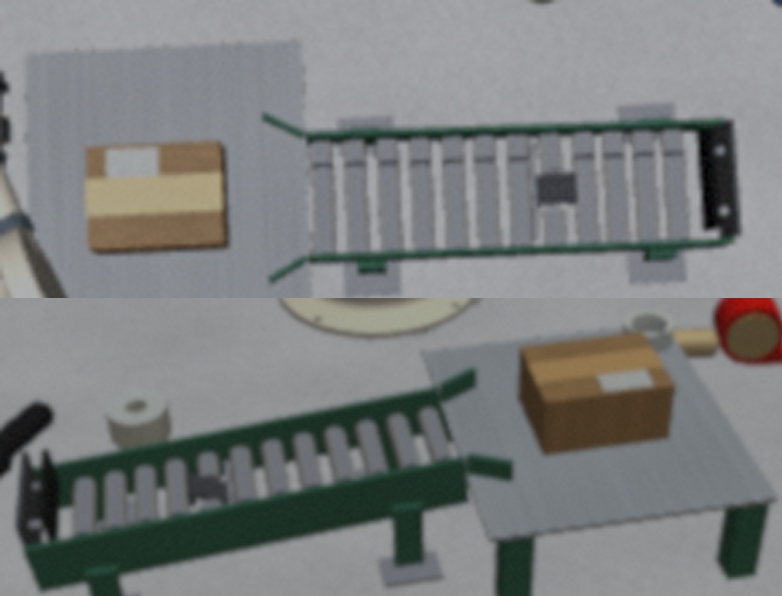

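The carton now lies square. Its corners in the top crop are (87,148), (222,142), (228,244), (91,250). Fitting its pose in the lane frame.

Run:
```python
from r import *
T=lambda *uv:uncrop("top",uv); S=lambda *uv:uncrop("scene",uv)
ct=[T(87,148),T(222,142),T(227,244),T(91,249)]; cs=[S(674,87),S(535,101),S(519,49),S(645,38)]
cm=[(.05,.065,.17),(.05,-.065,.17),(-.05,-.065,.17),(-.05,.065,.17)]
o1=[("top",a,m) for a,m in zip(ct,cm)]; o2=[("scene",a,m) for a,m in zip(cs,cm)]
for o in(o1,o1+o2):
    C,r=fit(o); d=inl(np.r_[C[:2],0]); print(d,C[2]-L[2],np.abs(r).max())
def dk(m): return pose2(L,m)
# expected centred carton in top view, and guide/rail midline check at same height
for x in(.0,.003): print(x,[(proj("top",pose2(L,np.array(m)+[x,.179,0]))[0]+.5-[170,150])*3.4 for m in cm])
```

```text
[-9.55607549e-05  1.72967821e-01  0.00000000e+00] -9.060838345040928e-05 0.5079318006675351
[0.00093259 0.17412844 0.        ] -0.023836748322731527 2.2641415583914295
0.0 [array([ 81.96044539, 148.08192043]), array([216.67845482, 141.52067542]), array([220.49914987, 244.87108431]), array([ 84.75769127, 251.43794274])]
0.003 [array([ 81.87717853, 145.00527575]), array([216.56472286, 138.44420803]), array([220.38368555, 241.74775605]), array([ 84.67315663, 248.31445459])]
```

Run:
```python
from look import *
ctrl.move_l(W(0,.31,.130),vel=.2); st("down")
print(ctrl.move_l(W(0,.16,.130),vel=.05,contact_N=15)); st("push1")
for y in(.13,.115,.105):
    print(ctrl.move_l(W(0,y,.130),vel=.03,contact_N=15)); st("push")
ctrl.sleep(.7); look("p3")
```

```text
down t 11.47 lane [  0.5 310.2 130.9] F [ 0.9  0.7 -0.8]
False
push1 t 14.62 lane [ -0.  159.9 130.1] F [-0.3  4.5 -0.4]
False
push t 15.78 lane [1.000e-01 1.300e+02 1.301e+02] F [0.3 4.2 0.8]Traceback (most recent call last):
  File "<stdin>", line 5, in <module>
bench.MotionError: the arm cannot follow that straight line within its joint ranges
```

Joint 6 hit its range limit. I'll back off, turn the tool half round and carry on.

Run:
```python
from look import *
ctrl.move_l(W(0,.19,.135),vel=.15); ctrl.move_l(W(0,.20,.20),vel=.2)
R=ori(ex)
for y in(.1,-.1,-.25): print(np.round(ctrl.ik(W(0,y,.13),R)))
ctrl.goto(W(0,.20,.20),R); st("flip")
ctrl.move_l(W(0,.19,.130),vel=.15); st("down")
print(ctrl.move_l(W(0,.135,.130),vel=.06,contact_N=15)); st("app")
for y in(.12,.11,.105):
    print(ctrl.move_l(W(0,y,.130),vel=.03,contact_N=15)); st("push")
ctrl.sleep(.7); look("p3")
```

```text
[  3.  25. 100.  -0.  55.   1.]
[-20.  25.  99.  -0.  56. -22.]
[-34.  29.  91.  -0.  60. -36.]
flip t 19.56 lane [ -0.  200.  199.9] F [ 0.5  0.2 -0.2]
down t 20.18 lane [  0.3 190.1 130.5] F [-0.1  0.2  1.3]
False
app t 21.25 lane [  0.  135.2 130. ] F [0.2 0.2 0.9]
False
push t 21.9 lane [  0.2 120.1 130.1] F [1.  3.5 1.7]
False
push t 22.38 lane [  0.2 110.1 130.1] F [0.7 4.8 3.5]
False
push t 22.7 lane [  0.3 105.2 130.2] F [0.9 5.8 4.1]
```

View pics/p3.png

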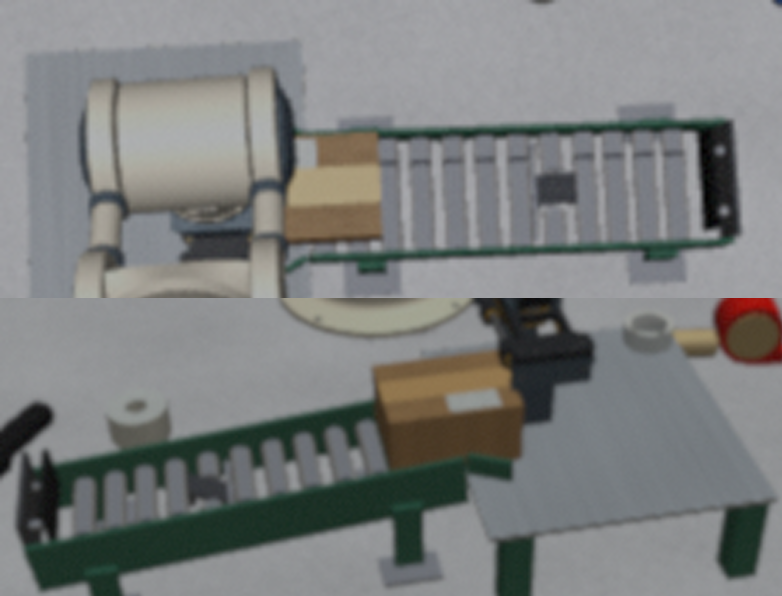

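The carton's front half is over the rollers between the rails, and its rear is still held at the fingers. I'll push a little further until it rolls away.

Run:
```python
from look import *
for y in(.095,.085):
    print(ctrl.move_l(W(0,y,.130),vel=.03,contact_N=12)); st("push")
ctrl.move_l(W(0,.12,.132),vel=.15); ctrl.sleep(1.5); look("p4"); st("back")
```

```text
False
push t 23.98 lane [ -0.2  94.7 129.9] F [0.9 0.2 0.4]
False
push t 24.47 lane [  0.   84.7 130. ] F [ 0.9  0.1 -0.3]
back t 26.45 lane [ -0. 120. 132.] F [-0.3 -0.6  0.1]
```

View pics/p4.png

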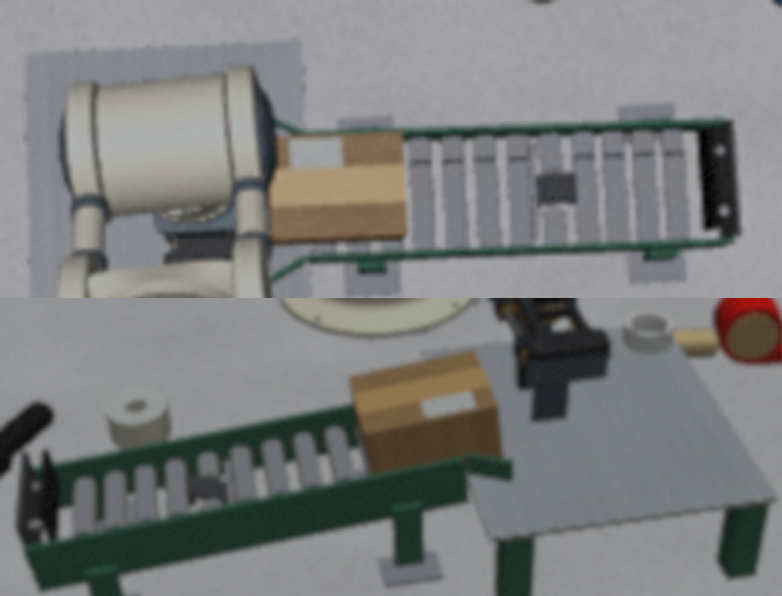

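The carton is tilted onto the rollers, with its front at column 404 in the top crop. I'll track its front edge by colour to see whether it is rolling.

```bash
cat > trk.py <<'E'
from look import *
def track():
    im=ctrl.read_camera("top").astype(int)
    m=(im[...,2]-im[...,0]>35)[190:220,240:385]; cols=np.where(m.mean(0)>.5)[0]+240
    out=[]
    for u in (cols.min(),cols.max()+1) if len(cols) else ():
        f=lambda y:proj("top",W(0,y[0],.104-.09*(.03-y[0])+.065))[0,0]-(u-.5)
        out.append(round(float(least_squares(f,[0.]).x[0])*1e3))
    # catch pixel brightness at flap
    return out
E
python3 - <<'E'
from trk import *
for i in range(3):
    print(round(ctrl.current_t(),2),track()); ctrl.sleep(.4)
E
```

```text
26.45 [63, -65]
26.9 [63, -65]
27.35 [63, -65]
```

Run:
```python
from trk import *
for y in(.09,.075,.065,.055,.047):
    print(ctrl.move_l(W(0,y,.130),vel=.04,contact_N=12)); st("push"); a=track(); ctrl.sleep(.25); b=track(); print(a,b)
    if b[1]<a[1]-5: break
    if b[1]<-115 : break
ctrl.sleep(.8); print(ctrl.current_t(),track())
```

```text
False
push t 28.7 lane [  0.   90.1 130. ] F [ 0.1 -0.1  0.6]
[27, -65] [27, -65]
False
push t 29.57 lane [  0.   74.7 130. ] F [ 0.3 -0.1  0.1]
[7, -75] [11, -75]
False
push t 30.32 lane [  0.   64.7 130. ] F [ 0.1 -0.2 -0.6]
[-3, -84] [-3, -84]
False
push t 31.07 lane [  0.   54.6 130. ] F [-0.3 -0.  -0.1]
[-16, -94] [-16, -94]
False
push t 31.77 lane [1.00e-01 4.66e+01 1.30e+02] F [ 0.9  0.1 -0.5]
[-25, -104] [-25, -101]
32.925 [-25, -104]
```

Run:
```python
from trk import *
ctrl.move_l(W(0,.075,.132),vel=.15)
for i in range(3): print(round(ctrl.current_t(),2),track()); ctrl.sleep(.25)
im=ctrl.read_camera("top").astype(int); m=(im[...,2]-im[...,0]>25)
for u in range(264,304,4):
    r=np.where(m[180:230,u])[0]+180
    if len(r): 
        y=None
        f=lambda y:proj("top",W(0,y[0],.104-.09*(.03-y[0])+.065))[0,0]-u
        y=float(least_squares(f,[0.]).x[0]); z=.104-.09*(.03-y)+.065
        e=[float(least_squares(lambda x:proj("top",W(x[0],y,z))[0,1]-v,[0.]).x[0])*1e3 for v in(r.min()-.5,r.max()+.5)]
        print(u,round(y*1e3),r.min(),r.max(),np.round(e))
cv2.imwrite("pics/p5.png",cv2.resize(im.astype(np.uint8)[170:240,230:390],None,fx=5,fy=5,interpolation=cv2.INTER_CUBIC))
```

```text
33.31 [11, -104]
33.61 [11, -101]
33.91 [11, -101]
264 15 212 220 [-22. -51.]
268 2 199 220 [ 21. -52.]
272 -11 199 220 [ 20. -52.]
276 -24 199 219 [ 20. -50.]
280 -37 189 219 [ 52. -50.]
284 -50 189 219 [ 52. -51.]
288 -63 189 219 [ 51. -51.]
292 -76 189 219 [ 51. -52.]
296 -89 189 219 [ 51. -52.]
300 -103 198 218 [ 20. -49.]
```

View pics/p5.png

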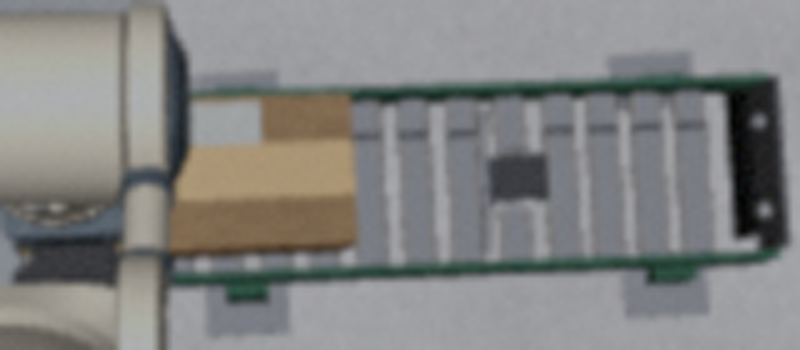

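The carton is central and square with its front edge at column 355. Allowing for its pitch, its lower rear edge is only now leaving the deck edge, so I'll nudge it on 10–20 mm.

Run:
```python
from trk import *
ctrl.move_l(W(0,.052,.130),vel=.1,contact_N=12)
for y in(.038,.028,.018):
    print(ctrl.move_l(W(0,y,.128),vel=.05,contact_N=12)); st("push"); a=track(); ctrl.sleep(.2); b=track(); print(a,b)
    if b[1]<a[1]-5: break
for i in range(3): ctrl.sleep(.3); print(round(ctrl.current_t(),2),track())
```

```text
False
push t 35.08 lane [ -0.   37.8 127.9] F [ 0.2 -0.2  0.3]
[-35, -141] [-45, -177]
35.67 [-98, -230]
36.02 [-98, -230]
36.38 [-98, -230]
```

It rolled down by itself and rests at the catch with its front at about y = -230 mm. Now the press along the slope, limited by force.

Run:
```python
from trk import *
pz=lambda y:.104-.0902*(.03-y)+.025
go=lambda y,v,n:ctrl.move_l(W(0,y,pz(y)),vel=v,contact_N=n)
print(go(-.05,.1,10)); st("near")
print(go(-.20,.05,12)); st("push"); print(track())
if True:
    for y in(-.212,-.217,-.221,-.224):
        h=go(y,.02,11); st(f"press {h}")
        if h or np.array(ctrl.current_contact_force())@ey>11: break
print(track())
```

```text
False
near t 37.46 lane [-1.000e-01 -4.960e+01  1.218e+02] F [ 0.  -0.1  0.6]
False
push t 40.62 lane [   0.  -199.9  108.3] F [-0.9 -0.2 -0.2]
[-331, -348]
press False t 41.42 lane [   0.  -212.   107.2] F [ 0.6 -0.2 -0.2]
press False t 41.82 lane [  -0.  -217.1  106.7] F [-0.1 -0.6 -0.1]
press False t 42.17 lane [   0.  -221.1  106.3] F [ 0.2  0.1 -0.5]
press False t 42.47 lane [  -0.  -224.   106.1] F [0.5 1.3 0.4]
[-362, -375]
```

Run:
```python
from trk import *
pz=lambda y:.104-.0902*(.03-y)+.025
F=lambda:np.mean([np.array(ctrl.current_contact_force())@ey for _ in range(5)])
for y in np.arange(-.2255,-.240,-.0015):
    h=ctrl.move_l(W(0,y,pz(y)),vel=.01,contact_N=8); f=F(); print(h,round(y*1e3,1),round(f,1),round(ctrl.current_t(),1))
    if h or f>12: break
st("end"); print(track())
```

```text
False -225.5 4.8 42.8
False -227.0 5.7 43.1
False -228.5 6.3 43.4
False -230.0 7.3 43.7
False -231.5 9.9 44.0
True -233.0 8.1 44.2
end t 44.23 lane [-1.000e-01 -2.303e+02  1.053e+02] F [0.9 8.1 8.6]
[-372, -378]
```

Run:
```python
from trk import *
ctrl.move_l(W(0,-.215,.109),vel=.04); st("off"); print(track())
ctrl.move_l(W(0,-.17,.120),vel=.15); ctrl.move_l(W(0,-.12,.27),vel=.25)
ctrl.goto(W(-.05,.10,.33),ori(ex)); st("away"); print(track())
im=ctrl.read_camera("top"); im2=ctrl.read_camera("scene")
a=cv2.resize(im[180:230,290:390],None,fx=6,fy=6,interpolation=cv2.INTER_CUBIC)
b=cv2.resize(im2[195:245,130:230],None,fx=6,fy=6,interpolation=cv2.INTER_CUBIC)
cv2.imwrite("pics/p6.png",np.vstack([a,b])); cv2.imwrite("raw6s.png",im2); cv2.imwrite("raw6t.png",im)
```

```text
off t 44.83 lane [ 1.000e-01 -2.152e+02  1.091e+02] F [ 0.3  0.7 -0.1]
[-351, -375]
away t 47.04 lane [-49.7  99.2 329.3] F [ 0.1  0.4 -0.2]
[-240, -375]
```

View pics/p6.png

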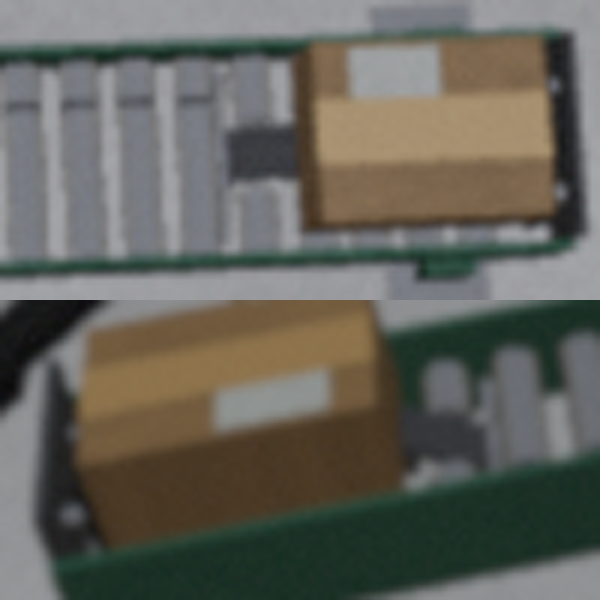

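The carton lies square against the stop with the whole flap visible behind it (top half, about 262,152; lower half, about 445,440). I'll compare the flap with its "up" look in the first image and measure the carton's position to sub-pixel.

Run:
```python
from r import *
import cv2
a=cv2.imread("scene0_raw.png",0); b=cv2.imread("raw6s.png",0)
print("scene init\n",a[208:226,192:214]);print("scene now\n",b[208:226,192:214])
# prediction of flap nose edges (scene): up vs. pressed, and of locked carton rear lower edge
for n in("scene","top"):
    print(n,"nose up",proj(n,[W(x,-.239,.0886) for x in(-.016,.016)]).round(1).tolist(),"down",proj(n,[W(x,-.239,.0796) for x in(-.016,.016)]).round(1).tolist())
    for d in(0,.003): 
        print(n,"rear/front top edge",d,[proj(n,W(0.0,-.304+d-.0058+k*.0647,.0743+.065+.09*(d+k*.065))).round(1).tolist() for k in(1,-1)])
t=cv2.imread("raw6t.png").astype(float); p=(t[...,2]-t[...,0])[198:206,335:388].mean(0); print(p.round().astype(int))
```

```text
scene init
 [[ 97  97  91  74  53  43  42  50  72  97 107 110 109 108 106  88  66  63
   80  90  92 102]
 [106 108 106  89  66  47  42  47  69  94 107 109 110 110 108  93  72  69
   90 103  97 100]
 [109 111 108  95  72  49  41  48  67  93 107 110 110 110 108  98  74  68
   92 105  98  99]
 [110 110 108  98  74  51  42  45  63  89 106 108 107 109 109  98  74  66
   91 104  97  97]
 [110 110 108  99  76  53  47  49  61  85  99 101  99  98 101  94  76  73
   96 104  96  97]
 [111 109 109  99  77  57  52  52  58  74  85  84  80  82  84  84  83  95
  108 107  97  95]
 [109 110 108 102  78  59  56  56  57  62  66  65  64  64  67  74  85 105
  114 109  95  95]
 [110 110 110 101  81  61  56  54  55  54  57  57  59  57  56  64  75  92
   97 101  98  95]
 [110 109 110 102  82  60  56  56  56  55  54  55  56  55  56  58  61  67
   77  95 101  99]
 [109 111 109 104  84  63  55  55  56  56  56  55  57  56  57  56  57  56
   70  94 103  98]
 [111 109 108 104  87  64  54  53  56  56  55  55  55  55  55  55  54  56
   67  91 104  98]
 [111 109 110 106  87  63  51  49  53  54  55  53  55  55  57  57
[... 2167 characters left out ...]
65  66  61]
 [ 58  60  59  60  68  92 115 120 118 102  90  87  85  81  75  70  62  60
   54  52  51  46]]
scene nose up [[195.6, 212.6], [196.1, 219.7]] down [[196.0, 215.1], [196.6, 222.2]]
scene rear/front top edge 0 [[[190.8, 200.1]], [[142.5, 209.9]]]
scene rear/front top edge 0.003 [[[191.9, 199.8]], [[143.6, 209.7]]]
top nose up [[339.5, 208.8], [338.9, 199.5]] down [[339.2, 209.1], [338.6, 199.9]]
top rear/front top edge 0 [[[342.9, 201.9]], [[381.4, 200.5]]]
top rear/front top edge 0.003 [[[342.0, 201.9]], [[380.5, 200.5]]]
[-5 -6 -6 -1 17 32 33 42 53 55 54 55 54 55 54 54 54 54 55 55 54 55 54 54
 55 55 55 55 55 55 54 55 55 55 55 54 55 55 55 55 55 54 55 55 55 54 45 22
 -2 -2 -5 -6 -4]
```

The flap matches its initial "up" look to within about 2 grey levels; if it were still pressed, its nose would sit about 2.5 px lower. The carton's front edge is at column 381.7, against 381.4 predicted for locked. Handing in.

```bash
python3 -c "
from bench import ctrl
print(ctrl.sign_off(),ctrl.current_t())"
```

```text
the job is handed in; nothing more can be done
the job is handed in; nothing more can be done
```

The carton is locked against the end stop with the catch up behind it, the arm is clear of everything, and the job was handed in at about 47 s; it had to be nudged fully off the deck edge before it rolled down by itself.

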